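Uncouple a gas bulb from the filling dock and rack it

TASK

The orange-banded gas bulb is filled: take it off the filling dock's quick coupling and stand it upright and fully down in the empty well of the wooden rack. The sprung blue sleeve has to be pushed down gently against its spring, without ramming it onto its end stop, and kept down while the bulb is drawn out; leave it sprung fully up again. Do not wrench at the bulb while it is locked, and leave everything else standing where it is.

Things in the scene. Friction and masses are not known exactly. Their poses are not given: they have to be found in the camera images.
- bulb: Filled gas bulb: steel bottle, orange band, 76 mm tall, about 60 g. Origin: centre of the underside of its nipple foot; z up its axis. Upward from it: foot 16 mm diameter to 6 mm, neck 8 mm diameter to 12 mm, cone to 18 mm, plain cylinder 24 mm diameter to 69 mm, rounded top to 76 mm. It starts upright, locked in the coupling, its foot on the seat.
- seat (a point): Centre of the seat inside the coupling, 30 mm above the worktop, on the common upright axis of coupling, sleeve and bulb; z up. The coupling's fixed mouth, 29 mm across, ends 24 mm above the seat, hidden inside the blue sleeve.
- dock: Filling dock, fixed: aluminium base 116 x 84 x 14 mm carrying the upright quick coupling with its sprung sleeve, and behind it (local +x) a pressure gauge up to 60 mm high, centred 54 mm from the coupling. Origin on the worktop under the coupling's axis; local x points to the gauge.
- pawls (a point): Point on the axis, 6.8 mm above the seat, where four pawls lie over the locked bulb's foot. With the sleeve 9.5 mm or more down they let the foot pass. The rising foot then itself keeps them apart, and the sleeve partly down, until it is 11 mm up; then the sleeve snaps up. So press on the flange with open fingertips both sides of the bulb, close on the bulb while pressing, lift.
- sleeve (a joint): How far the sleeve is pushed down, m: 0 fully up (locked), end stop 0.0135. Spring: 4 N to start, 17.5 N at the stop, rising evenly. On it a flat blue flange round the bulb, 60 mm outside, 30 mm inside diameter. The flange is screwed on at a height that differs each time, does not yield and is not measured (find it by touch): sleeve fully up, its top is 38 to 64 mm above the seat.
- rack: Wooden rack, fixed block 138 x 54 x 34 mm with three wells in a row along its local x, at -46, 0 and +46 mm. Origin at the centre of its underside. The middle and +x wells hold spare bulbs, so have the fingers close along local y there.
- free_well (a point): Centre of the mouth of the empty well at the rack's -x end, on the rack's top (34 mm above the worktop); z up, x along the rack. The well is 19 mm in diameter, 26 mm deep: foot and neck go in and the cone comes to rest on the rim, the bulb's origin then about 16 mm below the mouth.
- spare_a: Spare bulb with a green band, same size as the other, fixed in the middle well. Origin at its foot.
- spare_b: Spare bulb with a green band, fixed in the +x well. Origin at its foot.
- tea_tin: Red tea tin, 62 x 107 x 90 mm, origin under its centre. Bystander.
- tub: White tub with a blue label, 117 mm diameter, 203 mm tall, origin under its centre. Bystander.
- mustard_jar: Jar with a red lid, 66 mm diameter, 100 mm tall, origin under its centre. Bystander.
- spice_tall: Spice jar with a black lid, 41 mm diameter, 134 mm tall, origin under its centre. Bystander.
- spice_red: Squat spice jar with a dark red lid, 54 mm diameter, 58 mm tall. Bystander.
- spice_green: Spice jar with a green lid, 46 mm diameter, 106 mm tall. Bystander.

How it is judged (in metres and radians):
On the way, in this order (a step that is already met when the one before it is completed fails the run):
1. the sleeve is pushed down at least 7 mm with the bulb still in its seat (value of joint sleeve above 0.007 m and z of bulb in the frame of seat below 0.004 m), for 0.2 s.
2. the bulb has been drawn out of the coupling and the sleeve has sprung fully up (z of bulb in the frame of seat above 0.03 m and value of joint sleeve below 0.0015 m), for 0.1 s.
At the end, for the whole second after the job is handed in: The orange-banded bulb stands at rest in the rack's empty well, its axis within 4 mm of the well's, its foot at least 13.5 mm below the mouth, upright within 0.08 rad; the sleeve is within 1.5 mm of fully up (horizontal distance between bulb and free_well below 0.004 m and z of bulb in the frame of free_well below -0.0135 m and angle between bulb's own z axis and vertical below 0.08 rad and value of joint sleeve below 0.0015 m and linear speed of bulb below 0.02 m/s); the robot touches nothing.
It fails at once if the fingers press the sleeve or dock with more than 24 N (rammed on its end stop) (contact force between the fingers and dock above 24 N).
It fails at once if the bulb is pulled or pushed against the coupling with more than 25 N (contact force between bulb and dock above 25 N).
It fails at once if the bulb is driven onto the rack with more than 30 N (contact force between bulb and rack above 30 N).
It fails at once if another thing is moved by more than 20 mm or tipped (distance of any of tea_tin, tub, mustard_jar, spice_tall, spice_red, spice_green from where it was at the start of the episode above 0.02 m or angle between any of tea_tin, tub, mustard_jar, spice_tall, spice_red, spice_green's own z axis and vertical above 0.35 rad).
It also fails if it takes over 38 s, if anything falls off the work surface, if the arm or the gripper's body presses on something with over 40 N, if the wrist force passes 120 N, or if a joint passes its speed limit or range.

ROBOT

A 7-joint arm with a two-finger parallel gripper is mounted at the origin on a cart in front of the work surface, level with it; the furniture and walls round the work are solid. World frame = base frame: x ahead of the robot, y to its left, z up, the work surface at z = 0. Lengths are in mm, angles in rad, forces in N, time in s.
With the tool pointing down it reaches from about 400 to 875 mm from the base axis. Payload 4.4 kg.
Tool frame: the origin (TCP) lies midway between the tips of the shut fingers; the grasp point (between the pads) lies ctrl.grip_depth behind it (ctrl.grip_depth is the distance from the TCP to the grasp point, in mm); z points along the fingers, y is the line along which they close (so a half turn about z gives the same grasp; the last joint's range is limited). The gripper opens to 85 mm and grips with 20 to 120 N. Pads are 22 mm wide; open, the fingers measure 114 mm over their backs; the gripper's body (76 mm by 85 mm) begins 54 mm behind the grasp point. The pads swing forward as they close: fully open they stand 13 mm farther back than shut.
Start: joints at [1.154, 0.628, 0.038, 1.517, -0.027, 0.996, -0.02], TCP at [223.401, -610.418, 201.813] pointing down, gripper open.
Joint ranges: [-3.06, 3.06], [-0.37, 2.12], [-1.25, 1.32], [0.18, 2.47], [-1.1, 4.24], [0.23, 1.98], [-2.94, 2.94]. Speed limits (rad/s): [2.57, 2.57, 3.14, 3.14, 3.14, 3.14, 3.14].

INTERFACE

Orientations are given as [roll, pitch, yaw] about the fixed x, y, z axes, in that order (R = Rz(yaw) Ry(pitch) Rx(roll)).
In Python, from cell import ctrl gives the robot as it stands.
- The arm moves only by the tool carry_out, never from a script. Its argument "deltas" is one flat list of numbers, 7 for each row, row after row: the turn, a rotation vector about the tool's x, y, z in degrees, then the shift along the tool's x, y, z in m, then the closure, from -1 (fully open) to 1 (shut). In form: [wx, wy, wz, dx, dy, dz, claw, wx, wy, wz, dx, dy, dz, claw, ...]. A call has 1 to 12 rows; each row shifts and turns the commanded pose from where the row before left it, along the tool's axes as they then stand; what a row does not reach is not made up. A row lasts 1/8 s, in which the tool goes at most 62.5 mm and 10.7 degrees, less where a joint would pass 70% of its speed; a pose out of reach is approached as far as the arm can. A call with a gripper value outside its range is refused whole. The fingers move at their own pace and stop on an object; the grip force is fixed at half the most. Time passes only in rows, so rows that do not move let the fingers close. It gives the time, the measured TCP pose, the force, the opening and the grip force at its end, in the units of the state.
- ctrl.read_state(): the state, without advancing time (a new reading comes with each control period).
- ctrl.get_image(name): name is "scene" or "top" or "wrist"; returns the picture (480x640x3 uint8, red, green, blue); there is no depth.
- ctrl.calibration(name): a dict with "mtx" (3x3 intrinsics, pixels), "distortion" ([k1, k2, p1, p2, k3] as OpenCV has them; the pictures are not rectified), "R" (3x3) and "t" (3): a world point X has camera coordinates R X + t. Camera axes: x right, y down, z forward; pixel columns grow to the right and rows downward; lengths in mm; the calibration is good to about 2 mm. A picture is of the moment at which its call begins: read the wrist's pose just before it. calibration takes no time and is no camera call; for the wrist camera it gives the pose at the moment of the call.
- ctrl.finish_job(): hands the job in; it is judged then, once.
The state is a dict: "clock": time; "qpos": joint angles; "qd": joint speeds; "tau": joint torques, N m; "eef_pos": TCP position; "tool_rot": TCP orientation; "force": force on the tool from outside, world axes, zero at the start; "torque": the same for the moment, N m; "width": finger opening in mm; "gripper_force": force on a finger pad.
Only numpy, scipy, OpenCV 4.12 (cv2) and the standard library are available. Lean on these libraries where they do the work, as an engineer would, in place of code of your own. Each camera call takes 0.05 s, during which the arm holds its last target. There are 200 camera calls.

## Working session

There is one attempt and no reset: what is moved stays moved. The work goes in short steps, Python scripts to look and compute and a tool call to move; the robot and the scene stay as the last step left them, time stands still between calls to the robot, and variables do not carry over. Pictures are saved under pics/ and viewed, at most 10 in all, crops included, and the job is handed in when it is done.

Besides the shell and the picture viewer there is one more tool, called after "Emit:" as name(argument=value, ...) on one line, values as JSON. carry_out: Moves the arm, as the interface text tells. Its arguments: {"type":"object","properties":{"deltas":{"type":"array"}},"required":["deltas"]}

```bash
mkdir -p pics; ls
python3 - <<'E'
from cell import ctrl
import cv2
s=ctrl.read_state(); print(s, ctrl.grip_depth)
for n in ("scene","top"):
    cv2.imwrite(f"pics/{n}0.png", ctrl.get_image(n)[:,:,::-1])
    print(n, ctrl.calibration(n))
E
```

```text
pics
{'clock': 0.0, 'qpos': array([ 1.15422149,  0.62934254,  0.0384288 ,  1.51838947, -0.02702614,
        0.99632551, -0.01999547]), 'qd': array([-1.81045011e-04, -2.39822374e-03,  1.90921875e-03,  2.03436855e-03,
        2.04714038e-05, -4.99897272e-04, -1.07154057e-03]), 'tau': array([-1.44388039e-03, -5.63405585e+01,  1.22609507e+00, -1.93451393e+01,
        1.11479365e-02,  1.04297628e-02,  1.14414600e-06]), 'eef_pos': array([ 223.15562705, -609.74299314,  200.88437836]), 'tool_rot': array([-3.13964502e+00, -3.44533578e-06,  3.50775288e-01]), 'force': array([-0.15253603,  0.865471  ,  0.40683658]), 'torque': array([0.02017244, 0.03995669, 0.00259966]), 'gripper_force': 0.0, 'width': 85.19591155471741} 18.700000000000003
scene {'mtx': array([[523.14706523,   0.        , 324.08659322],
       [  0.        , 523.14706523, 237.71560468],
       [  0.        ,   0.        ,   1.        ]]), 'distortion': array([-0.0218748,  0.       ,  0.       ,  0.       ,  0.       ]), 'R': array([[-0.86794641, -0.49618781, -0.02160303],
       [-0.27221506,  0.51164722, -0.81493318],
       [ 0.41541304, -0.70143765, -0.57915216]]), 't': array([ 354.84638594,  337.17159046, 1038.11006189])}
top {'mtx': array([[574.03431475,   0.        , 320.30771359],
       [  0.        , 574.03431475, 240.02196614],
       [  0.        ,   0.        ,   1.        ]]), 'distortion': array([-0.09615365,  0.        ,  0.        ,  0.        ,  0.        ]), 'R': array([[-0.01729031, -0.99981493, -0.0084356 ],
       [-0.99878151,  0.01766124, -0.04608233],
       [ 0.04622279,  0.00762854, -0.99890203]]), 't': array([-218.3306842 ,  544.54295826, 1222.49170297])}
```

View pics/scene0.png

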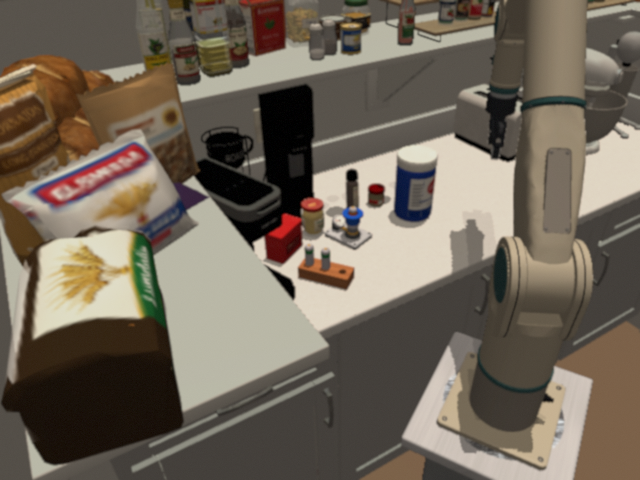

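View pics/top0.png

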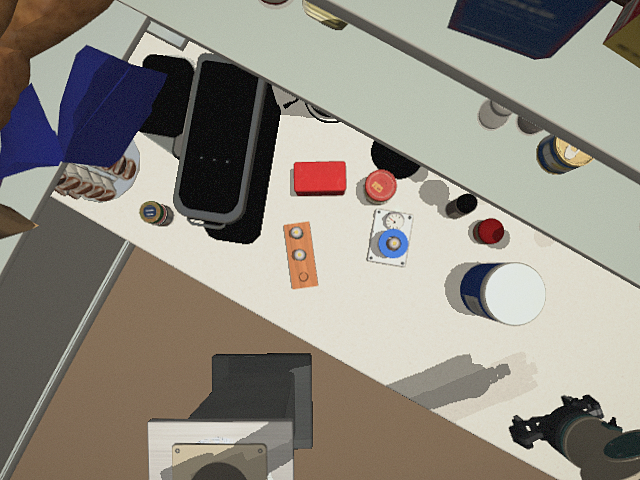

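The scene view shows the dock at about (350,230) and the rack at (326,272). In the top view the coupling is at about (394,243), the gauge at (393,220), and the rack runs from (293,232) to (303,277) with its empty well at (303,277). I'll enlarge both.

Run:
```python
import cv2
a=cv2.imread("pics/top0.png")[195:300,270:430]; cv2.imwrite("pics/topc.png",cv2.resize(a,None,fx=5,fy=5,interpolation=cv2.INTER_CUBIC))
a=cv2.imread("pics/scene0.png")[190:295,260:400]; cv2.imwrite("pics/scenec.png",cv2.resize(a,None,fx=5,fy=5,interpolation=cv2.INTER_CUBIC))
```

```text
(no output)
```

View pics/topc.png

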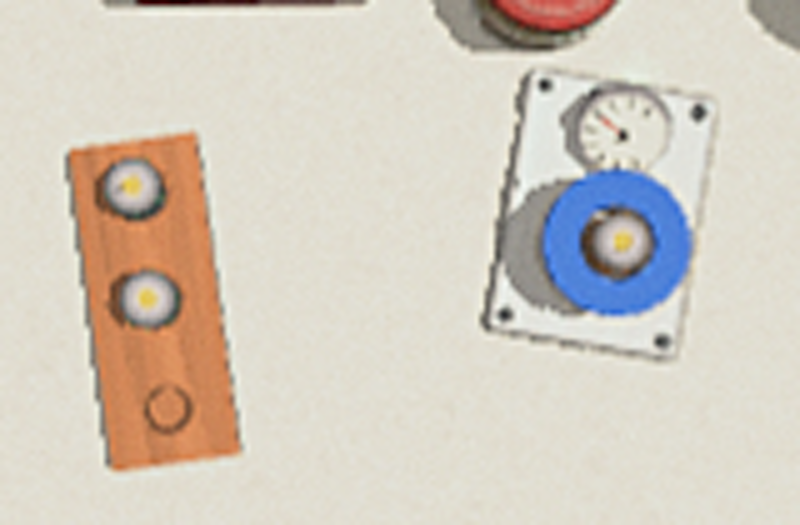

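View pics/scenec.png

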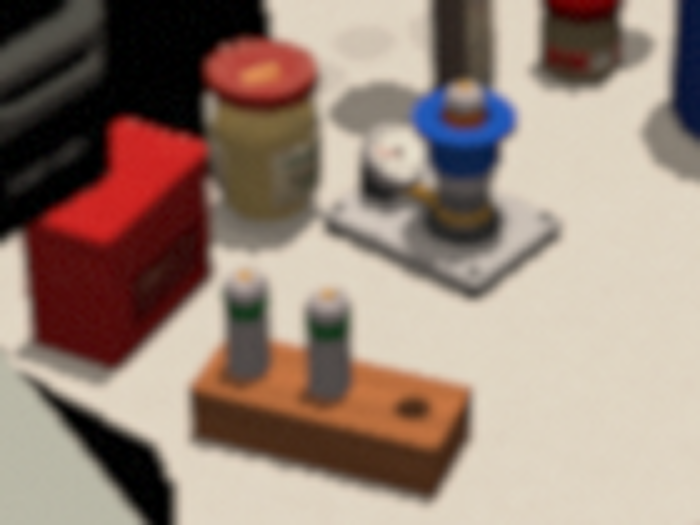

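Top crop: bulb tip at about (622,242), flange centre (618,243), gauge centre (622,135), dock corners at (530,70), (717,98), (675,360) and (485,330), well at (168,409), spare tops at (132,186) and (148,298). Scene crop: bulb tip at (466,88), well at (413,408).

```bash
cat > h.py <<'E'
import numpy as np, cv2
from cell import ctrl
def ray(cal,uv):
    p=cv2.undistortPoints(np.array([[uv]],float),cal["mtx"],cal["distortion"])[0,0]
    R,t=np.array(cal["R"]),np.array(cal["t"])
    return -R.T@t, R.T@np.array([*p,1])
def atz(cal,uv,z):
    c,d=ray(cal,uv); return c+d*(z-c[2])/d[2]
def proj(cal,X):
    r,_=cv2.Rodrigues(np.array(cal["R"])); return cv2.projectPoints(np.array([X],float),r,np.array(cal["t"]),cal["mtx"],cal["distortion"])[0][0,0]
E
python3 - <<'E'
from h import *
T=ctrl.calibration("top"); S=ctrl.calibration("scene")
np.set_printoptions(precision=1,suppress=True)
top=lambda x,y:((x+.5)/5-.5+270,(y+.5)/5-.5+195)
sc=lambda x,y:((x+.5)/5-.5+260,(y+.5)/5-.5+190)
for n,p,z in [("bulb",(622,242),105),("fl68",(618,243),68),("fl94",(618,243),94),("well",(168,409),34),("sa",(148,298),94),("sb",(132,186),94),("gauge",(622,135),60),
 ("d1",(530,70),14),("d2",(717,98),14),("d3",(675,360),14),("d4",(485,330),14),("r1",(68,150),34),("r2",(195,132),34),("r3",(240,453),34),("r4",(110,470),34),
 ("flL",(543,243),80),("flR",(693,243),80)]:
    print(n,atz(T,top(*p),z))
for n,p,z in [("bulb",(466,86),105),("well",(413,408),34),("sa",(328,294),94),("sb",(247,274),94)]: print("S",n,atz(S,sc(*p),z))
for z in (68,80,94):
  print(z, np.linalg.norm(atz(T,top(543,243),z)-atz(T,top(693,243),z)), np.linalg.norm(atz(S,sc(415,118),z)-atz(S,sc(516,118),z)), atz(S,sc(466,116),z))
E
```

```text
bulb [ 527.8 -374.9  105. ]
fl68 [ 528.9 -377.7   68. ]
fl94 [ 527.9 -374.6   94. ]
well [ 463.6 -190.6   34. ]
sa [ 509.1 -185.6   94. ]
sb [ 554.2 -179.9   94. ]
gauge [ 573.9 -381.4   60. ]
d1 [ 606.1 -348.    14. ]
d2 [ 592.7 -428.4   14. ]
d3 [ 480.3 -407.5   14. ]
d4 [ 494.7 -326.2   14. ]
r1 [ 573.7 -150.1   34. ]
r2 [ 580.3 -203.9   34. ]
r3 [ 444.5 -220.6   34. ]
r4 [ 438.3 -165.8   34. ]
flL [ 528.9 -345.8   80. ]
flR [ 527.9 -406.8   80. ]
S bulb [ 530.2 -378.7  105. ]
S well [ 463.1 -190.3   34. ]
S sa [ 509.3 -185.4   94. ]
S sb [ 554.4 -180.8   94. ]
68 61.694997662695414 58.02782072757573 [ 542.  -402.5   68. ]
80 61.06567172905218 57.17411655236179 [ 533.6 -385.9   80. ]
94 60.331458139801704 56.178128347945695 [ 523.7 -366.4   94. ]
```

Emit:
carry_out(deltas=[0, 0, 10.3, 0, 0, -0.045, 0.06, 0, 0, 10.3, 0, 0, -0.045, 0.06, 0, 0, 10.3, 0, 0, 0, 0.06, 0, 0, 0, 0.032, -0.0358, 0, 0.06, 0, 0, 0, 0.032, -0.0358, 0, 0.06, 0, 0, 0, 0.032, -0.0358, 0, 0.06, 0, 0, 0, 0.032, -0.0358, 0, 0.06, 0, 0, 0, 0.032, -0.0358, 0, 0.06, 0, 0, 0, 0.032, -0.0358, 0, 0.06, 0, 0, 0, 0.032, -0.0358, 0, 0.06, 0, 0, 0, 0.032, -0.0358, 0, 0.06])

```text
clock: 1.48
eef_pos: [529.4, -375.8, 291.4]
tool_rot: [-3.141, 0.001, -0.189]
force: [-0.7, -0.0, 0.7]
width: 39.6
gripper_force: 0.0
```

Emit:
carry_out(deltas=[0, 0, 0, 0, 0, 0.05, 0.06, 0, 0, 0, 0, 0, 0.05, 0.06, 0, 0, 0, 0, 0, 0, 0.06])

```text
clock: 1.85
eef_pos: [525.8, -374.7, 187.7]
tool_rot: [-3.138, 0.009, -0.188]
force: [-0.0, 0.2, -0.7]
width: 39.9
gripper_force: 0.0
```

Run:
```python
from h import *
np.set_printoptions(precision=2,suppress=True)
s=ctrl.read_state(); print(s["clock"],s["eef_pos"],s["tool_rot"],s["width"],s["force"],s["qpos"])
W=ctrl.calibration("wrist"); im=ctrl.get_image("wrist")[:,:,::-1]
cv2.imwrite("pics/w1.png",im)
for X in ([528.5,-376.5,106],[528.5,-376.5,87],[*s["eef_pos"]]): print(proj(W,X))
print(W)
```

```text
1.85 [ 525.77 -374.75  187.67] [-3.14  0.01 -0.19] 39.91992091979769 [-0.03  0.18 -0.7 ] [ 0.49  0.65  0.14  1.54 -0.1   0.98 -1.09]
[324.04 222.1 ]
[323.97 213.98]
[321.74 281.25]
{'mtx': array([[425.78,   0.  , 320.89],
       [  0.  , 425.78, 232.66],
       [  0.  ,   0.  ,   1.  ]]), 'distortion': array([-0.07,  0.  ,  0.  ,  0.  ,  0.  ]), 'R': array([[-0.19, -0.98, -0.  ],
       [-0.94,  0.18,  0.31],
       [-0.3 ,  0.06, -0.95]]), 't': array([-268.53,  521.88,  546.39])}
```

View pics/w1.png

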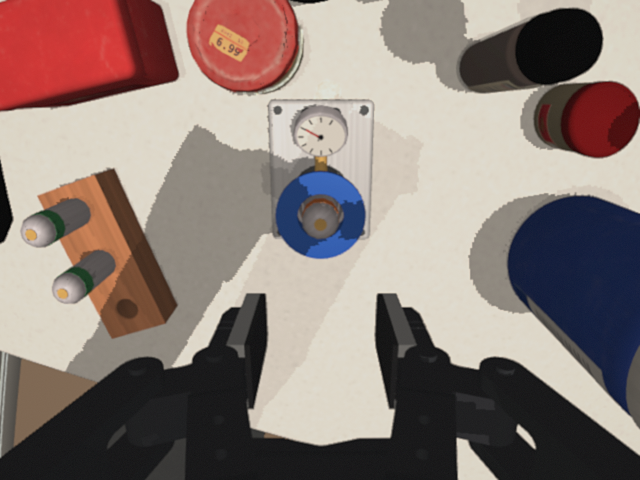

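The wrist view shows the bulb tip at about (320,223) and the flange spanning x 276–365, y 171–259. The gauge is straight ahead of it and the well is at (126,308).

Run:
```python
from h import *
np.set_printoptions(precision=2,suppress=True)
W=ctrl.calibration("wrist"); s=ctrl.read_state(); print(s["eef_pos"],s["tool_rot"])
print(atz(W,(320,223.5),105.5))
for z in (68,80,87,94): print(z,atz(W,(320.5,215),z),np.linalg.norm(atz(W,(276,215),z)-atz(W,(365,215),z)),np.linalg.norm(atz(W,(320,171),z)-atz(W,(320,259),z)))
print("well",atz(W,(126.5,308.5),34),"gauge",atz(W,(320,130),60))
T=ctrl.calibration("top")
```

```text
[ 527.65 -376.48  190.73] [-3.14  0.   -0.19]
[ 529.38 -375.69  105.5 ]
68 [ 524.81 -375.03   68.  ] 63.78265267303071 65.35666126858727
80 [ 527.99 -375.67   80.  ] 61.184115631749826 62.69399833307907
87 [ 529.85 -376.04   87.  ] 59.66830235766927 61.140778287365976
94 [ 531.7  -376.42   94.  ] 58.15248908358876 59.58755824165278
well [ 464.67 -190.85   34.  ] gauge [ 582.86 -385.74   60.  ]
```

Emit:
carry_out(deltas=[0, 0, 0, 0.0012, -0.0008, 0.03, 0.06, 0, 0, 0, 0, 0, 0.03, 0.06, 0, 0, 0, 0, 0, 0.016, 0.06, 0, 0, 0, 0, 0, 0, 0.06, 0, 0, 0, 0, 0, 0, 0.06])

```text
clock: 2.52
eef_pos: [530.9, -377.4, 117.6]
tool_rot: [3.14, -0.003, -0.189]
force: [-0.9, -0.7, -0.2]
width: 40.1
gripper_force: 0.0
```

Run:
```python
from h import *
np.set_printoptions(precision=2,suppress=True)
W=ctrl.calibration("wrist"); s=ctrl.read_state(); print(s["eef_pos"],s["tool_rot"],s["force"],s["width"])
im=ctrl.get_image("wrist")[:,:,::-1]
cv2.imwrite("pics/w2.png",cv2.resize(im[140:400,160:480],None,fx=2.4,fy=2.3))
for X in ([529,-375.9,106],[529,-375.9,87],[*s["eef_pos"]]): print(proj(W,X))
```

```text
[ 530.93 -377.41  117.58] [ 3.14 -0.   -0.19] [-0.89 -0.66 -0.16] 40.129413069309884
[319.2  275.54]
[319.31 260.95]
[321.67 281.26]
```

View pics/w2.png

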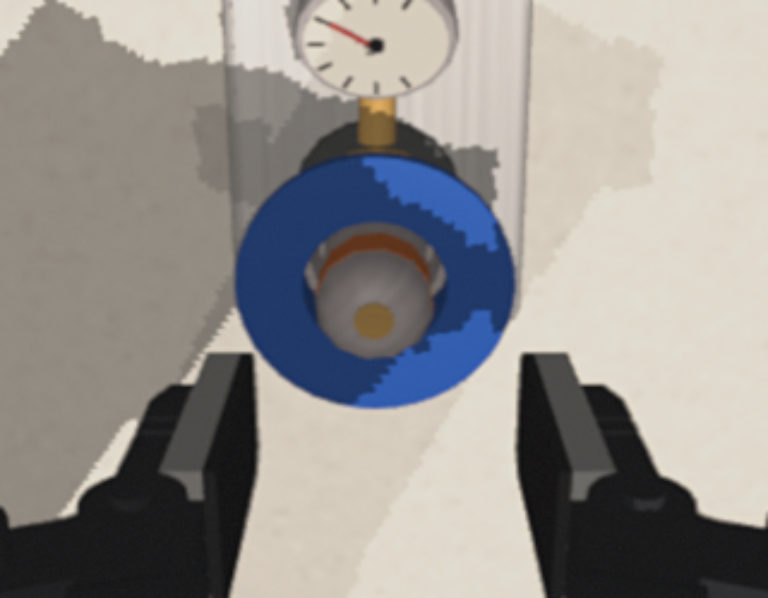

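The bulb tip is at about (316,279) in the full image. The flange centre is at (316,262) and the finger mid-plane at u≈321.7, so the tool is a little to the right.

Run:
```python
from h import *
np.set_printoptions(precision=2,suppress=True)
W=ctrl.calibration("wrist"); s=ctrl.read_state(); e=s["eef_pos"];print(e,s["tool_rot"])
ax=np.array([.9824,-.1869,0]);ay=np.array([-.1869,-.9824,0])
b=atz(W,(315.8,279.1),105.8); print(b,"tool dx,dy",(b-e)@ax,(b-e)@ay)
for z in (80,87,94):
  f=atz(W,(316.3,262.3),z); print(z,f,(f-e)@ax,(f-e)@ay,np.linalg.norm(atz(W,(160+235/2.4,262),z)-atz(W,(160+515/2.4,262),z)))
for i in range(4):
  ctrl.get_image("wrist"); print(ctrl.read_state()["eef_pos"])
```

```text
[ 530.9  -377.38  117.57] [ 3.14 -0.   -0.19]
[ 527.42 -373.91  105.8 ] tool dx,dy -4.068162560081308 -2.759322976638117
80 [ 525.9 -373.6   80. ] -5.622694169894396 -2.780687449636983 61.585983481293674
87 [ 528.54 -374.18   87.  ] -2.914611567552325 -2.7024412502222344 59.53145791351839
94 [ 531.19 -374.76   94.  ] -0.20652896521025352 -2.6241950508074856 57.47693234574321
[ 530.77 -377.25  117.39]
[ 530.6  -377.06  117.16]
[ 530.4  -376.92  116.86]
[ 530.27 -376.78  116.63]
```

Emit:
carry_out(deltas=[0, 0, 0, -0.002, -0.0016, 0.008, 0.06, 0, 0, 0, 0, 0, 0.007, 0.06, 0, 0, 0, 0, 0, 0, 0.06, 0, 0, 0, 0, 0, 0, 0.06, 0, 0, 0, 0, 0, 0, 0.06, 0, 0, 0, 0, 0, 0, 0.06])

```text
clock: 3.52
eef_pos: [528.4, -374.7, 101.0]
tool_rot: [3.141, -0.0, -0.189]
force: [-0.5, 0.2, -0.0]
width: 40.4
gripper_force: 0.0
```

Emit:
carry_out(deltas=[0, 0, 0, 0, 0, 0.002, 0.06, 0, 0, 0, 0, 0, 0.002, 0.06, 0, 0, 0, 0, 0, 0.002, 0.06, 0, 0, 0, 0, 0, 0, 0.06])

```text
clock: 4.03
eef_pos: [528.1, -374.4, 94.5]
tool_rot: [-3.141, 0.0, -0.189]
force: [-0.1, 0.0, 0.7]
width: 40.2
gripper_force: 0.0
```

Emit:
carry_out(deltas=[0, 0, 0, 0, 0, 0.0015, 0.06, 0, 0, 0, 0, 0, 0.0015, 0.06, 0, 0, 0, 0, 0, 0, 0.06])

```text
clock: 4.4
eef_pos: [528.1, -374.5, 91.7]
tool_rot: [-3.141, 0.0, -0.188]
force: [-0.6, 0.6, -0.1]
width: 40.6
gripper_force: 0.0
```

Emit:
carry_out(deltas=[0, 0, 0, 0, 0, 0.0015, 0.06, 0, 0, 0, 0, 0, 0.0015, 0.06, 0, 0, 0, 0, 0, 0, 0.06])

```text
clock: 4.78
eef_pos: [528.1, -374.5, 88.6]
tool_rot: [-3.141, 0.0, -0.189]
force: [-0.7, -0.5, -0.9]
width: 40.2
gripper_force: 0.0
```

Emit:
carry_out(deltas=[0, 0, 0, 0, 0, 0.0015, 0.06, 0, 0, 0, 0, 0, 0.0015, 0.06, 0, 0, 0, 0, 0, 0, 0.06])

```text
clock: 5.15
eef_pos: [528.1, -374.5, 85.6]
tool_rot: [-3.141, 0.0, -0.188]
force: [-0.0, 0.1, -0.1]
width: 40.1
gripper_force: 0.0
```

Emit:
carry_out(deltas=[0, 0, 0, 0, 0, 0.0015, 0.06, 0, 0, 0, 0, 0, 0.0015, 0.06, 0, 0, 0, 0, 0, 0, 0.06])

```text
clock: 5.52
eef_pos: [528.1, -374.5, 82.6]
tool_rot: [-3.141, 0.0, -0.189]
force: [0.1, 0.2, -0.7]
width: 40.3
gripper_force: 0.0
```

Emit:
carry_out(deltas=[0, 0, 0, 0, 0, 0.0015, 0.06, 0, 0, 0, 0, 0, 0.0015, 0.06, 0, 0, 0, 0, 0, 0, 0.06])

```text
clock: 5.9
eef_pos: [528.1, -374.5, 79.6]
tool_rot: [-3.141, 0.0, -0.189]
force: [-0.3, 0.0, 0.1]
width: 40.4
gripper_force: 0.0
```

Emit:
carry_out(deltas=[0, 0, 0, 0, 0, 0.001, 0.06, 0, 0, 0, 0, 0, 0.001, 0.06, 0, 0, 0, 0, 0, 0, 0.06])

```text
clock: 6.28
eef_pos: [528.1, -374.5, 77.7]
tool_rot: [-3.141, 0.0, -0.189]
force: [-0.4, -0.1, 0.2]
width: 40.3
gripper_force: 0.0
```

Emit:
carry_out(deltas=[0, 0, 0, 0, 0, 0.001, 0.06, 0, 0, 0, 0, 0, 0.001, 0.06, 0, 0, 0, 0, 0, 0, 0.06])

```text
clock: 6.65
eef_pos: [528.1, -374.5, 75.7]
tool_rot: [-3.141, 0.0, -0.188]
force: [-0.4, -0.1, 0.1]
width: 40.2
gripper_force: 0.0
```

Run:
```python
from h import *
print(ctrl.read_state()["force"])
a=ctrl.get_image("wrist")[140:400,160:480,::-1]; b=ctrl.get_image("scene")[190:255,310:400,::-1]
a=cv2.resize(a,None,fx=1.4,fy=1.8); b=cv2.resize(b,(340,a.shape[0]),interpolation=cv2.INTER_CUBIC)
cv2.imwrite("pics/w3.png",np.hstack([a,b]))
```

```text
[-0.3743259  -0.08529873  0.05376762]
```

View pics/w3.png

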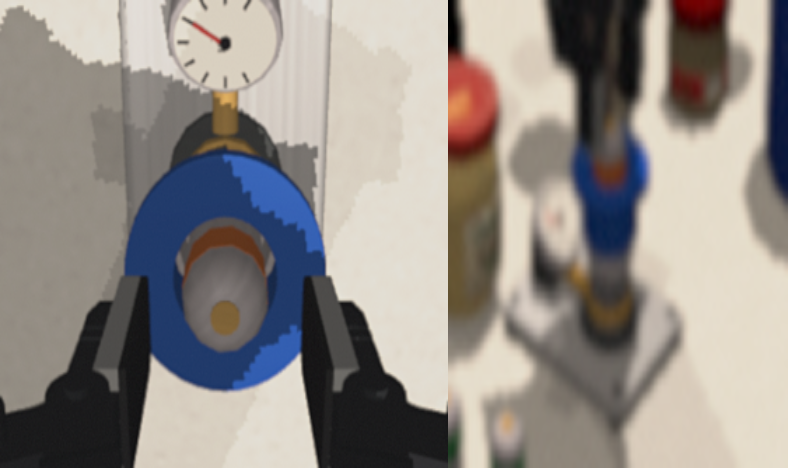

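The fingertips straddle the flange and are centred sideways: finger mid-plane at crop x≈226, bulb tip at 225. I'll work out the heights.

Run:
```python
from h import *
np.set_printoptions(precision=2,suppress=True)
W=ctrl.calibration("wrist"); s=ctrl.read_state(); e=s["eef_pos"];print(e)
R,t=np.array(W["R"]),np.array(W["t"])
print("tcp depth",(R@e+t), proj(W,e))
ax=np.array([.9824,-.1869,0]);ay=np.array([-.1869,-.9824,0])
for k in(-11,0,11): print(k,[proj(W,e+k*ax+q*20.1*ay+np.array([0,0,up])) for q in(-1,1) for up in (0,6)])
for o in (0,3,-3):
 for z in (63,68,72,76,80,84):
  c=np.array([e[0],e[1],z])+o*ax
  th=np.linspace(0,6.283,200); P=np.array([proj(W,c+30*(np.cos(a)*ax+np.sin(a)*ay)) for a in th])
  lo,hi=P.min(0),P.max(0)
  print(o,z,"crop L,R,T,B",(lo[0]-160)*1.4,(hi[0]-160)*1.4,(lo[1]-140)*1.8,(hi[1]-140)*1.8, "tip",(proj(W,[c[0],c[1],106])-[160,140])*[1.4,1.8])
```

```text
[ 528.22 -374.59   75.8 ]
tcp depth [  0.39  21.34 186.9 ] [321.78 281.22]
-11 [array([276.9 , 303.76]), array([275.54, 310.05]), array([366.66, 303.74]), array([368.06, 310.03])]
0 [array([276.07, 281.19]), array([274.66, 286.91]), array([367.5 , 281.18]), array([368.95, 286.89])]
11 [array([275.23, 257.77]), array([273.76, 262.84]), array([368.35, 257.75]), array([369.86, 262.82])]
0 63 crop L,R,T,B 136.73180730905582 316.1699712028799 122.007435600537 336.2638753069457 tip [226.65 313.47]
0 68 crop L,R,T,B 134.55991912003026 318.38170520198605 127.0056974743741 345.76862478211274 tip [226.65 313.47]
0 72 crop L,R,T,B 132.74551856739177 320.22938657503204 131.19402564691708 353.69121221853806 tip [226.65 313.47]
0 76 crop L,R,T,B 130.85838078469544 322.1511327220339 135.56274043203888 361.91423194206783 tip [226.65 313.47]
0 80 crop L,R,T,B 128.89411157779261 324.1514171861245 140.1236901882148 370.45466373718494 tip [226.65 313.47]
0 84 crop L,R,T,B 126.84796207362227 326.2350744739477 144.88977836124667 379.3307512986289 tip [226.65 313.47]
3 63 crop L,R,T,B 136.31662712289173 31
[... 606 characters left out ...]
0657 tip [226.66 300.43]
-3 63 crop L,R,T,B 137.1455243983088 315.7531255341831 133.697761746577 345.9382780366997 tip [226.65 326.35]
-3 68 crop L,R,T,B 134.99568012504628 317.94250272943935 138.97310632254926 355.6155986863533 tip [226.65 326.35]
-3 72 crop L,R,T,B 133.20019004436088 319.77100255254925 143.39249389240936 363.6798575291327 tip [226.65 326.35]
-3 76 crop L,R,T,B 131.33320236675635 321.6723072292371 148.00112102134875 372.04781281460464 tip [226.65 326.35]
-3 80 crop L,R,T,B 129.3904320514172 323.6507792621693 152.81133629215122 380.7364825228714 tip [226.65 326.35]
-3 84 crop L,R,T,B 127.36725149438222 325.7111297866491 157.8365798013693 389.7641376068159 tip [226.65 326.35]
```

From the image geometry the flange is at z≈86, but the fingertips are still about 30 mm above the reported TCP. That agrees with there being no contact yet. I'll keep descending in small steps and watch the force.

Emit:
carry_out(deltas=[0, 0, 0, -0.001, 0, 0.002, 0.06, 0, 0, 0, 0, 0, 0.002, 0.06, 0, 0, 0, 0, 0, 0, 0.06])

```text
clock: 7.12
eef_pos: [527.0, -374.2, 71.5]
tool_rot: [-3.141, 0.0, -0.189]
force: [-0.4, -0.5, -0.1]
width: 40.6
gripper_force: 0.0
```

Emit:
carry_out(deltas=[0, 0, 0, 0, 0, 0.002, 0.06, 0, 0, 0, 0, 0, 0.002, 0.06, 0, 0, 0, 0, 0, 0, 0.06])

```text
clock: 7.5
eef_pos: [527.1, -374.3, 67.6]
tool_rot: [-3.141, 0.0, -0.189]
force: [0.0, 0.2, 0.9]
width: 40.4
gripper_force: 0.0
```

Emit:
carry_out(deltas=[0, 0, 0, 0, 0, 0.002, 0.06, 0, 0, 0, 0, 0, 0.001, 0.06, 0, 0, 0, 0, 0, 0, 0.06])

```text
clock: 7.88
eef_pos: [527.2, -374.3, 64.7]
tool_rot: [-3.141, 0.0, -0.188]
force: [0.8, 0.9, 0.1]
width: 40.5
gripper_force: 0.0
```

```bash
cat >> h.py <<'E'
def flange():
    W=ctrl.calibration("wrist"); im=ctrl.get_image("wrist")
    h=cv2.cvtColor(im,cv2.COLOR_RGB2HSV); m=cv2.inRange(h,(105,120,40),(125,255,255)); m[:,:200]=0;m[:,440:]=0
    n,l,st,c=cv2.connectedComponentsWithStats(m); k=1+np.argmax(st[1:,4]); return W,im,st[k],m
E
python3 - <<'E'
from h import *
W,im,b,m=flange(); print(b, ctrl.read_state()["eef_pos"])
cv2.imwrite("pics/w4.png",cv2.resize(im[160:420,200:440,::-1],None,fx=2.2,fy=2.2))
E
```

```text
[  245   229   151   141 10441] [ 527.20689361 -374.36080857   64.78007594]
```

View pics/w4.png

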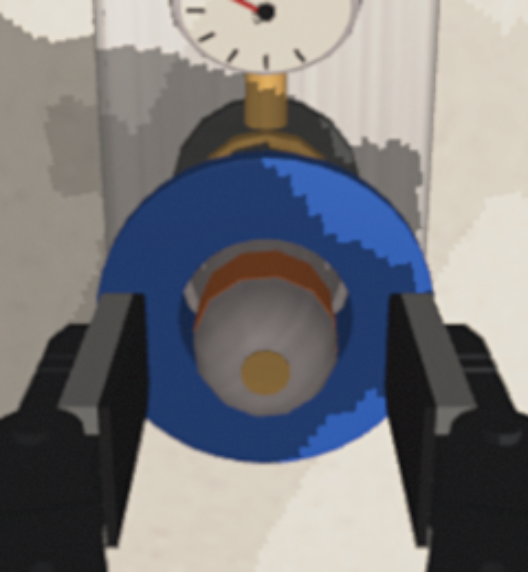

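The flange is 151 px wide, so it is about 169 mm from the camera. The tips are at about 156 mm, so there are 13–14 mm still to go. The bulb is centred between the pads to within 0.5 mm.

Emit:
carry_out(deltas=[0, 0, 0, 0, 0, 0.003, 0.06, 0, 0, 0, 0, 0, 0.003, 0.06, 0, 0, 0, 0, 0, 0.002, 0.06, 0, 0, 0, 0, 0, 0, 0.06, 0, 0, 0, 0, 0, 0, 0.06])

```text
clock: 8.55
eef_pos: [527.2, -374.3, 57.1]
tool_rot: [-3.142, -0.0, -0.189]
force: [-1.1, 0.3, 3.0]
width: 40.3
gripper_force: 1.9
```

Emit:
carry_out(deltas=[0, 0, 0, 0, 0, 0.001, 0.06, 0, 0, 0, 0, 0, 0.001, 0.06, 0, 0, 0, 0, 0, 0.001, 0.06, 0, 0, 0, 0, 0, 0, 0.06])

```text
clock: 9.05
eef_pos: [527.3, -374.3, 54.2]
tool_rot: [-3.142, -0.0, -0.189]
force: [-1.6, 1.5, 5.7]
width: 40.2
gripper_force: 3.4
```

Emit:
carry_out(deltas=[0, 0, 0, 0, 0, 0.001, 0.06, 0, 0, 0, 0, 0, 0.001, 0.06, 0, 0, 0, 0, 0, 0, 0.06])

```text
clock: 9.43
eef_pos: [527.2, -374.3, 52.4]
tool_rot: [-3.141, -0.0, -0.189]
force: [-2.3, 1.1, 8.2]
width: 40.2
gripper_force: 4.2
```

Emit:
carry_out(deltas=[0, 0, 0, 0, 0, 0, 0.2, 0, 0, 0, 0, 0, 0, 0.3, 0, 0, 0, 0, 0, 0, 0.3, 0, 0, 0, 0, 0, 0, 0.3])

```text
clock: 9.93
eef_pos: [528.1, -374.5, 52.8]
tool_rot: [3.141, -0.002, -0.188]
force: [-1.2, 2.8, 9.2]
width: 30.1
gripper_force: 4.5
```

Emit:
carry_out(deltas=[0, 0, 0, 0, 0, 0.001, 0.3, 0, 0, 0, 0, 0, 0.001, 0.3, 0, 0, 0, 0, 0, 0, 0.3, 0, 0, 0, 0, 0, 0, 0.3])

```text
clock: 10.42
eef_pos: [528.1, -374.5, 51.1]
tool_rot: [3.141, -0.002, -0.188]
force: [-1.3, 2.0, 11.1]
width: 29.9
gripper_force: 5.4
```

Emit:
carry_out(deltas=[0, 0, 0, 0, 0, 0.001, 0.3, 0, 0, 0, 0, 0, 0.001, 0.3, 0, 0, 0, 0, 0, 0, 0.3, 0, 0, 0, 0, 0, 0, 0.3])

```text
clock: 10.92
eef_pos: [528.1, -374.5, 49.4]
tool_rot: [3.141, -0.002, -0.188]
force: [-2.0, 2.8, 13.3]
width: 29.7
gripper_force: 6.3
```

Emit:
carry_out(deltas=[0, 0, 0, 0, 0, 0.001, 0.3, 0, 0, 0, 0, 0, 0, 0.3, 0, 0, 0, 0, 0, 0, 0.36, 0, 0, 0, 0, 0, 0, 0.36])

```text
clock: 11.42
eef_pos: [528.4, -373.7, 48.4]
tool_rot: [-3.141, -0.002, -0.188]
force: [-2.2, 3.9, 13.7]
width: 27.3
gripper_force: 6.8
```

Emit:
carry_out(deltas=[0, 0, 0, 0, -0.0006, 0.0004, 0.36, 0, 0, 0, 0, 0, 0, 0.39, 0, 0, 0, 0, 0, 0, 0.39])

```text
clock: 11.8
eef_pos: [528.5, -373.0, 48.1]
tool_rot: [-3.141, -0.002, -0.188]
force: [-2.2, 4.4, 13.8]
width: 25.9
gripper_force: 7.0
```

Run:
```python
from h import *
W,im,b,m=flange(); s=ctrl.read_state(); print(b,s["eef_pos"],s["force"],s["torque"],s["width"])
cv2.imwrite("pics/w5.png",cv2.resize(im[160:420,200:440,::-1],None,fx=2.2,fy=2.2))
```

```text
[ 246  237  157   83 6244] [ 528.52261966 -373.04927469   48.13365702] [-1.75733966  3.33367866 13.57621848] [0.90365227 0.41833659 0.06022142] 26.209049902547324
```

View pics/w5.png

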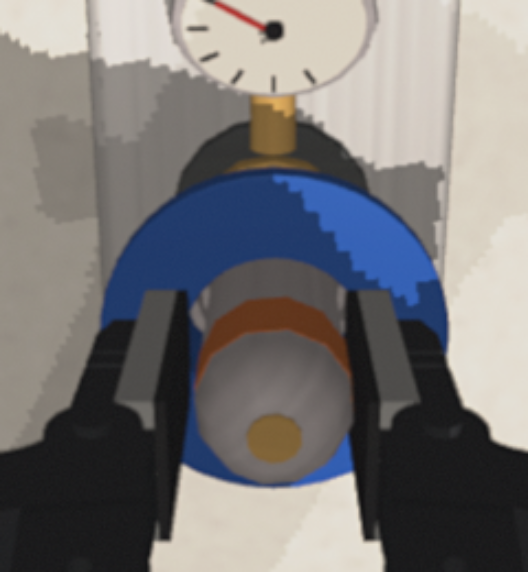

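The bulb tip and flange centre are at crop x≈274 and the pad mid-plane is at about 268, so the tool now sits about 1 mm too far to the left (+y). I'll correct that before closing.

Emit:
carry_out(deltas=[0, 0, 0, 0, 0.001, 0.0005, 0.39, 0, 0, 0, 0, 0, 0, 0.39, 0, 0, 0, 0, 0, 0, 0.39])

```text
clock: 12.22
eef_pos: [528.5, -373.1, 47.5]
tool_rot: [-3.139, -0.001, -0.188]
force: [-2.4, 4.4, 14.5]
width: 26.1
gripper_force: 7.3
```

Run:
```python
from h import *
W,im,b,m=flange(); s=ctrl.read_state(); print(b,b[0]+b[2]/2,s["eef_pos"],s["force"],s["torque"],s["width"])
```

```text
[ 246  237  157   83 6232] 324.5 [ 528.53124524 -373.06078192   47.57513496] [-1.24882192  6.09627293 14.3250894 ] [ 1.26482609  0.42971827 -0.00647236] 25.838720802824984
```

Emit:
carry_out(deltas=[0, 0, 0, 0, 0, 0.0005, 0.41, 0, 0, 0, 0, 0, 0, 0.42, 0, 0, 0, 0, 0, 0, 0.42])

```text
clock: 12.65
eef_pos: [528.6, -373.4, 47.2]
tool_rot: [-3.14, -0.002, -0.188]
force: [-1.4, 4.6, 15.0]
width: 24.9
gripper_force: 7.5
```

Emit:
carry_out(deltas=[0, 0, 0, 0, 0, 0.0, 0.43, 0, 0, 0, 0, 0, 0, 0.44, 0, 0, 0, 0, 0, 0, 0.44])

```text
clock: 13.02
eef_pos: [528.7, -373.4, 47.3]
tool_rot: [-3.14, -0.002, -0.188]
force: [-1.8, 5.4, 15.2]
width: 23.6
gripper_force: 7.7
```

Emit:
carry_out(deltas=[0, 0, 0, 0, 0, 0, 0.46, 0, 0, 0, 0, 0, 0, 0.48, 0, 0, 0, 0, 0, 0, 0.5])

```text
clock: 13.4
eef_pos: [528.8, -373.7, 47.4]
tool_rot: [-3.14, -0.002, -0.188]
force: [-1.9, 4.4, 15.6]
width: 22.3
gripper_force: 51.2
```

Emit:
carry_out(deltas=[0, 0, 0, 0, 0, 0, 0.6, 0, 0, 0, 0, 0, 0, 0.8, 0, 0, 0, 0, 0, 0, 1, 0, 0, 0, 0, 0, 0, 1])

```text
clock: 13.9
eef_pos: [528.7, -373.8, 47.5]
tool_rot: [-3.14, -0.002, -0.188]
force: [-2.4, 4.1, 15.3]
width: 22.4
gripper_force: 61.3
```

Emit:
carry_out(deltas=[0, 0, 0, 0, 0, -0.001, 1, 0, 0, 0, 0, 0, -0.001, 1, 0, 0, 0, 0, 0, -0.001, 1, 0, 0, 0, 0, 0, -0.001, 1, 0, 0, 0, 0, 0, 0, 1])

```text
clock: 14.52
eef_pos: [528.7, -373.7, 50.8]
tool_rot: [-3.14, -0.002, -0.188]
force: [-0.8, 3.0, 11.0]
width: 21.7
gripper_force: 60.0
```

Emit:
carry_out(deltas=[0, 0, 0, 0, 0, -0.0015, 1, 0, 0, 0, 0, 0, -0.0015, 1, 0, 0, 0, 0, 0, -0.0015, 1, 0, 0, 0, 0, 0, 0, 1])

```text
clock: 15.02
eef_pos: [528.2, -373.9, 53.4]
tool_rot: [-3.141, -0.001, -0.188]
force: [3.1, 3.1, -2.4]
width: 21.9
gripper_force: 60.5
```

Emit:
carry_out(deltas=[0, 0, 0, 0, 0, -0.002, 1, 0, 0, 0, 0, 0, -0.002, 1, 0, 0, 0, 0, 0, -0.002, 1, 0, 0, 0, 0, 0, 0, 1])

```text
clock: 15.52
eef_pos: [525.9, -376.1, 60.3]
tool_rot: [3.14, 0.001, -0.189]
force: [-1.0, -0.4, -0.9]
width: 21.8
gripper_force: 60.8
```

The bulb is out and the force is back to about zero. I'll lift it clear and turn towards the rack.

Emit:
carry_out(deltas=[0, 0, 0, 0, 0, -0.02, 1, 0, 0, 0, 0, 0, -0.03, 1, 0, 0, 0, 0, 0, -0.02, 1, 0, 0, -8.7, 0, 0, 0, 1, 0, 0, -8.7, 0, 0, 0, 1, 0, 0, 0, 0, 0, 0, 1, 0, 0, 0, 0, 0, 0, 1, 0, 0, 0, 0, 0, 0, 1])

```text
clock: 16.52
eef_pos: [527.0, -374.9, 130.2]
tool_rot: [3.141, 0.0, 0.114]
force: [0.2, -0.3, -0.5]
width: 22.1
gripper_force: 60.7
```

Run:
```python
from h import *
np.set_printoptions(precision=2,suppress=True)
s=ctrl.read_state(); e=s["eef_pos"]; y=s["tool_rot"][2]; print(s["clock"],e,s["tool_rot"],s["force"],s["width"])
d=np.array([463.8,-190.7])-e[:2]
print(d@[np.cos(y),np.sin(y)], d@[np.sin(y),-np.cos(y)])
W=ctrl.calibration("wrist"); im=ctrl.get_image("wrist")
h=cv2.cvtColor(im,cv2.COLOR_RGB2HSV)
for X in (0,-3): print([proj(W,e+np.array([X*np.cos(y),X*np.sin(y),z])) for z in (58.5,)])
# yellow tip spot of held bulb
m=cv2.inRange(h,(15,90,60),(32,255,255)); m[:250]=0; m[:,:270]=0; m[:,380:]=0
n,l,st,c=cv2.connectedComponentsWithStats(m); print([(a,b) for a,b in zip(st[1:],c[1:]) if a[4]>30])
```

```text
16.525 [ 527.03 -374.94  130.19] [3.14 0.   0.11] [ 0.17 -0.28 -0.53] 22.058279626750853
-41.919825642408696 -190.22556858992098
[array([322.12, 358.25])]
[array([322.11, 366.47])]
[(array([308, 350,  25,  22, 432], dtype=int32), array([320.23, 360.37]))]
```

Emit:
carry_out(deltas=[0, 0, 0, -0.0103, -0.0475, 0, 1, 0, 0, 0, -0.0103, -0.0475, 0, 1, 0, 0, 0, -0.0103, -0.0475, 0, 1, 0, 0, 0, -0.0102, -0.0475, 0, 1, 0, 0, 0, 0, 0, 0, 1, 0, 0, 0, 0, 0, 0, 1, 0, 0, 0, 0, 0, 0, 1, 0, 0, 0, 0, 0, 0, 1, 0, 0, 0, 0, 0, 0, 1, 0, 0, 0, 0, 0, 0, 1])

```text
clock: 17.82
eef_pos: [464.5, -191.0, 129.8]
tool_rot: [-3.142, 0.0, 0.115]
force: [0.1, 0.1, -0.6]
width: 22.0
gripper_force: 60.7
```

Run:
```python
from h import *
np.set_printoptions(precision=2,suppress=True)
s=ctrl.read_state(); e=s["eef_pos"]; W=ctrl.calibration("wrist"); im=ctrl.get_image("wrist"); T=ctrl.get_image("top")
print(s["clock"],e,s["tool_rot"],s["width"])
p=proj(W,[463.6,-190.7,34]); print("well pred",p,"foot",proj(W,e-[0,0,17.5]))
c=p.astype(int)
a=cv2.resize(im[c[1]-90:c[1]+190,c[0]-100:c[0]+100,::-1],None,fx=2.1,fy=2.1,interpolation=cv2.INTER_CUBIC); print("crop origin",c-[100,90])
b=cv2.resize(T[225:305,265:335,::-1],(378,588),interpolation=cv2.INTER_CUBIC)
cv2.imwrite("pics/w6.png",np.hstack([a,b]))
g=cv2.cvtColor(im,cv2.COLOR_RGB2GRAY)[c[1]-40:c[1]+40,c[0]-40:c[0]+40]
print(g[::4,::4])
```

```text
17.825 [ 464.48 -191.01  129.84] [-3.14  0.    0.11] 22.017224657703974
well pred [320.92 223.07] foot [321.7  266.61]
crop origin [220 133]
[[ 95  94  95  97  84  81  81 129 162 165 170 161 154 109 135 139 141 139
  143 140]
 [ 96  94  96  92  80  80  79  80 101 129 128 110 126 136 135 140 141 140
  143 141]
 [ 96  93  95  85  78  82  79  83  86 104 108 146 152 139 133  97 105 124
  139 109]
 [ 96  93  95  84  82  81  78  82  84  85  88 103 114  87  80  82  83  82
   85  84]
 [ 83  93  84  84  84  80  79  82  85  84  87  88  90  88  80  83  84  84
   84  84]
 [ 83  82  84  85  84  80  78  82  85  83  86  89  90  87  80  83  83  83
   84  83]
 [ 83  81  82  86  84  81  77  82  84  83  86  90  91  88  80  83  83  83
   84  83]
 [ 83  81  83  86  85  80  78  80  78  80  80  80  87  88  82  82  83  83
   83  82]
 [ 82  81  84  86  84  80  78  76  81 127 134  84  84  85  82  82  83  82
   83  84]
 [ 82  82  83  85  84  80  75  82 121 139 138 129  85  72  81  83  84  83
   84  84]
 [ 83  80  82  85  84  84  70  62 138 139 135  81  79  55  82  80  83  82
   84  84]
 [ 83  82  83  84  85  85  71  59  61  66  68  63  58  56  86  81  81  82
   82  84]
 [ 83  80  83  85  84  85  76  59  65  63  62  58  57  88 135  97 140 140
  140 129]
 [ 85  81  83  86  84  85  77  75  76  61  62  61 104 145 143 137 139 138
  138 141]
 [ 85  82  83  85  85  85  77 101 137 122 119 136 150 147 143 142 137 138
  137 141]
 [ 94  81  82  85  84  85 125 132 135 136 139 147 148 145 144 143 137 137
  138 140]
 [101  81  83  84  84 117 134 130 136 136 138 147 147 146 144 143 137 139
  138 140]
 [109  81  82  83 101 145 133 130 135 134 139 146 147 146 144 144 136 138
  137 140]
 [111  85  77 141 140 144 132 129 135 108  96  89 133 146 141 146 135 135
  135 139]
 [217 218 215 219 216 216 216 215  93 102 102  97  89  81 217 216 216 216
  213 213]]
```

View pics/w6.png

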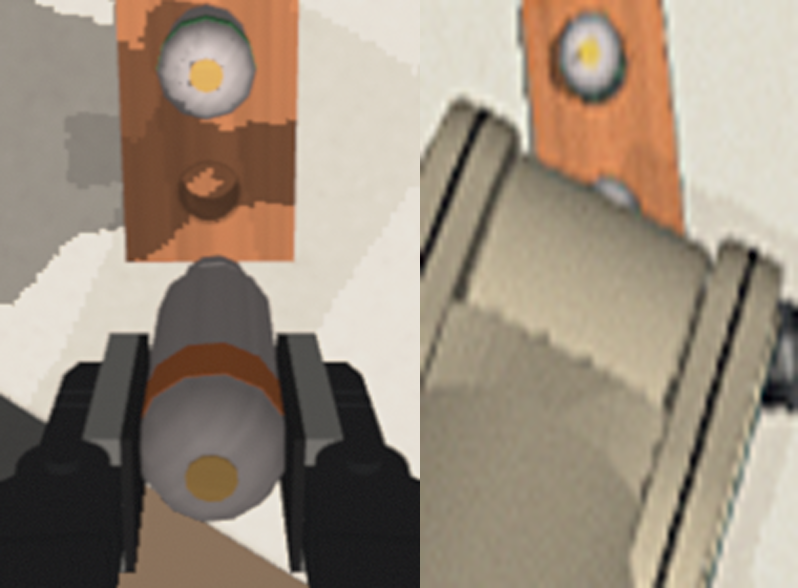

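The wrist crop shows the well rim centred at about (210,190), which is (320.0,223.5) in the full image. The bulb foot's far edge is at crop y≈257, about (321,255.4), and the held tip's spot is at (211,478). I'll fit the bulb's offset in the grip.

Run:
```python
from h import *
np.set_printoptions(precision=2,suppress=True)
s=ctrl.read_state(); e=s["eef_pos"]; W=ctrl.calibration("wrist"); im=ctrl.get_image("wrist"); y=s["tool_rot"][2]
ax=np.array([np.cos(y),np.sin(y),0]); ay=np.array([np.sin(y),-np.cos(y),0]); Z=np.array([0,0,1])
w=atz(W,(320.0,223.5),34)
# rim model: refine with projected circle extents
th=np.linspace(0,6.28,90)
P=np.array([proj(W,w+9.5*(np.cos(a)*ax+np.sin(a)*ay)) for a in th]); o=[220,133]
print("well",w,"rim crop",(P.min(0)-o)*2.1,(P.max(0)-o)*2.1,"rel tool",(w-e)@ax,(w-e)@ay)
hsv=cv2.cvtColor(im,cv2.COLOR_RGB2HSV); m=cv2.inRange(hsv,(15,90,60),(32,255,255)); m[:300]=0; m[:,:270]=0; m[:,380:]=0
n,l,st,c=cv2.connectedComponentsWithStats(m); k=1+np.argmax(st[1:,4]); print("spot",c[k])
for X in (0,-1,-2):
  for h in (16,17.5,19):
    f=e+X*ax-.37*ay-h*Z
    v=min(proj(W,f+r*ax+zz*Z)[1] for r,zz in((8,0),(8,6),(12,18),(12,30)))
    print(X,h,"far edge v",v,"foot8:",proj(W,f+8*ax)[1],"tip",proj(W,f+76*Z))
print(e)
```

```text
well [ 463.24 -189.98   34.  ] rim crop [179.53 160.48] [240.47 219.02] rel tool -1.1028315606251518 -1.005910250131152
spot [320.32 360.43]
0 16 far edge v 252.02796127358766 foot8: 252.02796127358766 tip [320.82 361.09]
0 17.5 far edge v 250.9459613360868 foot8: 250.9459613360868 tip [320.82 358.28]
0 19 far edge v 249.87920394939366 foot8: 249.87920394939366 tip [320.82 355.53]
-1 16 far edge v 254.02946611155338 foot8: 254.02946611155338 tip [320.82 363.87]
-1 17.5 far edge v 252.93493913345966 foot8: 252.93493913345966 tip [320.82 361.03]
-1 19 far edge v 251.85580270798255 foot8: 251.85580270798255 tip [320.82 358.26]
-2 16 far edge v 256.02483477512 foot8: 256.02483477512 tip [320.82 366.63]
-2 17.5 far edge v 254.91787194359085 foot8: 254.91787194359085 tip [320.82 363.78]
-2 19 far edge v 253.8264456982112 foot8: 253.8264456982112 tip [320.82 360.98]
[ 464.46 -190.85  129.89]
```

Emit:
carry_out(deltas=[0, 0, 0, 0.0002, -0.0005, 0.02, 1, 0, 0, 0, 0, 0, 0.03, 1, 0, 0, 0, 0, 0, 0.022, 1, 0, 0, 0, 0, 0, 0, 1, 0, 0, 0, 0, 0, 0, 1, 0, 0, 0, 0, 0, 0, 1, 0, 0, 0, 0, 0, 0, 1])

```text
clock: 18.85
eef_pos: [465.2, -190.4, 58.7]
tool_rot: [3.141, -0.001, 0.115]
force: [0.0, -0.2, 0.1]
width: 22.0
gripper_force: 60.7
```

Emit:
carry_out(deltas=[0, 0, 0, 0, 0, 0.002, 1, 0, 0, 0, 0, 0, 0.002, 1, 0, 0, 0, 0, 0, 0.002, 1, 0, 0, 0, 0, 0, 0, 1])

```text
clock: 19.35
eef_pos: [464.5, -190.2, 51.7]
tool_rot: [-3.141, 0.0, 0.115]
force: [0.0, 0.5, 0.2]
width: 22.1
gripper_force: 60.7
```

Emit:
carry_out(deltas=[0, 0, 0, 0, 0, 0.001, 1, 0, 0, 0, 0, 0, 0.001, 1, 0, 0, 0, 0, 0, 0.001, 1, 0, 0, 0, 0, 0, 0, 1])

```text
clock: 19.85
eef_pos: [464.6, -190.2, 48.9]
tool_rot: [-3.142, 0.0, 0.115]
force: [-1.0, 0.5, 0.1]
width: 22.2
gripper_force: 60.7
```

Emit:
carry_out(deltas=[0, 0, 0, 0, 0, 0.001, 1, 0, 0, 0, 0, 0, 0.001, 1, 0, 0, 0, 0, 0, 0.001, 1, 0, 0, 0, 0, 0, 0, 1])

```text
clock: 20.35
eef_pos: [464.6, -190.2, 45.8]
tool_rot: [-3.142, 0.0, 0.115]
force: [0.7, -0.4, -1.2]
width: 22.0
gripper_force: 60.7
```

Emit:
carry_out(deltas=[0, 0, 0, 0, 0, 0.001, 1, 0, 0, 0, 0, 0, 0.001, 1, 0, 0, 0, 0, 0, 0.001, 1, 0, 0, 0, 0, 0, 0, 1])

```text
clock: 20.85
eef_pos: [464.6, -190.2, 42.8]
tool_rot: [-3.141, 0.0, 0.115]
force: [-0.5, 0.1, -0.3]
width: 22.1
gripper_force: 60.7
```

Emit:
carry_out(deltas=[0, 0, 0, 0, 0, 0.001, 1, 0, 0, 0, 0, 0, 0.001, 1, 0, 0, 0, 0, 0, 0.001, 1, 0, 0, 0, 0, 0, 0, 1])

```text
clock: 21.35
eef_pos: [464.6, -190.2, 39.8]
tool_rot: [-3.142, 0.0, 0.115]
force: [0.5, -0.1, -1.3]
width: 22.0
gripper_force: 60.7
```

Emit:
carry_out(deltas=[0, 0, 0, 0, 0, 0.001, 1, 0, 0, 0, 0, 0, 0.001, 1, 0, 0, 0, 0, 0, 0.001, 1, 0, 0, 0, 0, 0, 0, 1])

```text
clock: 21.85
eef_pos: [464.6, -190.2, 36.8]
tool_rot: [-3.142, 0.0, 0.115]
force: [0.5, 0.1, -0.7]
width: 22.3
gripper_force: 60.7
```

Emit:
carry_out(deltas=[0, 0, 0, 0, 0, 0.0007, 1, 0, 0, 0, 0, 0, 0, 1, 0, 0, 0, 0, 0, 0, 1])

```text
clock: 22.22
eef_pos: [464.6, -190.2, 36.3]
tool_rot: [3.142, -0.0, 0.115]
force: [0.5, -0.3, -0.1]
width: 21.6
gripper_force: 60.7
```

Emit:
carry_out(deltas=[0, 0, 0, 0, 0, 0.0007, 1, 0, 0, 0, 0, 0, 0, 1, 0, 0, 0, 0, 0, 0, 1])

```text
clock: 22.6
eef_pos: [464.7, -190.3, 35.7]
tool_rot: [3.141, -0.0, 0.115]
force: [0.5, 0.7, 3.6]
width: 22.3
gripper_force: 61.2
```

The cone has met the rim at 3.6 N, at the height I expected. I'll press very slightly, then open and withdraw.

Emit:
carry_out(deltas=[0, 0, 0, 0, 0, 0.0004, 1, 0, 0, 0, 0, 0, 0, 1, 0, 0, 0, 0, 0, 0, 0.45, 0, 0, 0, 0, 0, 0, 0.4, 0, 0, 0, 0, 0, 0, 0.3, 0, 0, 0, 0, 0, 0, 0, 0, 0, 0, 0, 0, 0, -0.3, 0, 0, 0, 0, 0, 0, -0.3, 0, 0, 0, 0, 0, 0, -0.3])

```text
clock: 23.72
eef_pos: [464.6, -190.3, 35.1]
tool_rot: [3.142, -0.0, 0.115]
force: [0.8, -0.2, 1.0]
width: 55.7
gripper_force: 0.0
```

Emit:
carry_out(deltas=[0, 0, 0, 0, 0, -0.01, -0.3, 0, 0, 0, 0, 0, -0.03, -0.3, 0, 0, 0, 0, 0, -0.05, -0.3, 0, 0, 0, 0, 0, -0.05, -0.3, 0, 0, 0, 0, 0, 0, -0.3, 0, 0, 0, 0, 0, 0, -0.3, 0, 0, 0, 0, 0, 0, -0.3, 0, 0, 0, 0, 0, 0, -0.3])

```text
clock: 24.72
eef_pos: [463.9, -190.0, 174.0]
tool_rot: [-3.141, 0.002, 0.115]
force: [0.5, 0.4, 0.4]
width: 55.5
gripper_force: 0.0
```

Run:
```python
from h import *
np.set_printoptions(precision=2,suppress=True)
s=ctrl.read_state(); print(s["clock"],s["eef_pos"],s["force"],s["width"])
W=ctrl.calibration("wrist"); im=ctrl.get_image("wrist"); hsv=cv2.cvtColor(im,cv2.COLOR_RGB2HSV)
m=cv2.inRange(hsv,(15,90,60),(32,255,255)); n,l,st,c=cv2.connectedComponentsWithStats(m)
print([(a,b,atz(W,b,93.8)) for a,b in zip(st[1:],c[1:]) if 30<a[4]<800])
print("pred tip free",proj(W,[463.3,-190,93.8]),"a",proj(W,[509,-184.8,93.8]),"if 5 high",proj(W,[463.3,-190,99]))
b=cv2.inRange(hsv,(105,120,40),(125,255,255)); n,l,st,c=cv2.connectedComponentsWithStats(b); print([(a,q) for a,q in zip(st[1:],c[1:]) if a[4]>200])
```

```text
24.725 [ 463.86 -189.96  174.04] [0.53 0.4  0.44] 55.54159522925974
[(array([576,   0,  51,  16, 463], dtype=int32), array([599.34,   7.15]), array([ 609.89, -328.76,   93.8 ])), (array([313,  67,  14,  14, 156], dtype=int32), array([319.49,  73.61]), array([ 553.84, -178.26,   93.8 ])), (array([549, 100,  44,  73, 690], dtype=int32), array([569.75, 132.75]), array([ 539.9 , -329.29,   93.8 ])), (array([314, 150,  13,  13, 138], dtype=int32), array([320.18, 155.93]), array([ 508.12, -183.92,   93.8 ])), (array([314, 230,  12,  12, 109], dtype=int32), array([319.85, 235.56]), array([ 459.18, -189.36,   93.8 ]))]
pred tip free [321.64 229.39] a [321.84 154.61] if 5 high [321.65 231.89]
[(array([ 568,  114,   72,   94, 4539], dtype=int32), array([608.12, 161.08]))]
```

```bash
cat > tips.py <<'E'
from h import *
np.set_printoptions(precision=2,suppress=True)
d=np.array([np.cos(.115),np.sin(.115),0]); w=np.array([463.4,-190.3,93.8])
s=ctrl.read_state(); print(s["clock"],s["eef_pos"])
for n,lo in (("scene",(8,90,110)),("top",(18,60,120)),("wrist",(15,90,60))):
    C=ctrl.calibration(n); im=ctrl.get_image(n); hsv=cv2.cvtColor(im,cv2.COLOR_RGB2HSV)
    m=cv2.inRange(hsv,lo,(35,255,255)).astype(float)
    p=[proj(C,w+46*k*d) for k in (0,1,2)]
    off=[]
    for q in p:
        x,y=q.round().astype(int); r=7
        if not(r<x<630 and r<y<470): off.append(None); continue
        g=m[y-r:y+r+1,x-r:x+r+1]
        if g.sum()==0: off.append(None); continue
        Y,X=np.mgrid[y-r:y+r+1,x-r:x+r+1]; off.append((np.array([(X*g).sum(),(Y*g).sum()])/g.sum()-q, int(g.sum()/255)))
    a=proj(C,w); J=np.array([proj(C,w+v)-a for v in (d*5,np.array([-d[1],d[0],0])*5,np.array([0,0,5.]))])/5
    print(n,p,off,"\n px per mm along rack x,y,z\n",J)
E
python3 tips.py
```

```text
24.775 [ 464.04 -190.02  174.17]
scene [array([342.07, 252.58]), array([325.18, 248.57]), array([308.66, 244.64])] [(array([-0.74,  7.09]), 3), (array([-0.18, -0.57]), 1), (array([-0.16,  0.36]), 2)] 
 px per mm along rack x,y,z
 [[-0.37 -0.09]
 [-0.15  0.22]
 [-0.   -0.32]]
top [array([301.89, 276.99]), array([298.9 , 254.22]), array([295.92, 231.53])] [(array([1.11, 5.01]), 2), None, (array([ 0.15, -0.28]), 16)] 
 px per mm along rack x,y,z
 [[-0.07 -0.5 ]
 [-0.49  0.07]
 [-0.02  0.01]]
wrist [array([321.73, 229.81]), array([321.79, 155.21]), array([321.85,  73.13])] [(array([-1.9 ,  4.51]), 68), (array([-1.68,  1.29]), 126), (array([-2.07,  1.16]), 130)] 
 px per mm along rack x,y,z
 [[ 0.   -1.55]
 [-1.61 -0.  ]
 [ 0.    0.48]]
```

Emit:
carry_out(deltas=[0, 0, 0, -0.03, 0, -0.01, -0.3, 0, 0, 0, -0.03, 0, 0, -0.3, 0, 0, 0, 0, 0, 0, -0.3, 0, 0, 0, 0, 0, 0, -0.3, 0, 0, 0, 0, 0, 0, -0.3, 0, 0, 0, 0, 0, 0, -0.3])

```text
clock: 25.68
eef_pos: [405.6, -197.0, 185.0]
tool_rot: [-3.142, -0.0, 0.116]
force: [0.1, -0.4, 0.6]
width: 55.7
gripper_force: 0.0
```

```bash
sed -i 's/r=7/r=9/' tips.py; python3 tips.py
```

```text
25.675 [ 405.63 -196.96  184.95]
scene [array([342.07, 252.58]), array([325.18, 248.57]), array([308.66, 244.64])] [(array([-0.32,  5.42]), 4), (array([-0.18, -0.07]), 2), (array([-0.16,  0.36]), 2)] 
 px per mm along rack x,y,z
 [[-0.37 -0.09]
 [-0.15  0.22]
 [-0.   -0.32]]
top [array([301.89, 276.99]), array([298.9 , 254.22]), array([295.92, 231.53])] [(array([0.02, 1.37]), 11), (array([0.1 , 0.58]), 15), (array([ 0.02, -0.33]), 15)] 
 px per mm along rack x,y,z
 [[-0.07 -0.5 ]
 [-0.49  0.07]
 [-0.02  0.01]]
wrist [array([321.66, 131.09]), array([321.76,  50.32]), array([321.85, -36.69])] [(array([-2.27,  5.4 ]), 94), (array([-1.96,  1.64]), 141), None] 
 px per mm along rack x,y,z
 [[ 0.   -1.69]
 [-1.65 -0.  ]
 [ 0.    0.12]]
```

In both wrist views the bulb tip is within about 2 mm of where it should be. That is a lean of about 0.03 rad, and the bulb is at seated height. I'll check that the sleeve has sprung back, then hand in.

Run:
```python
from h import *
def blue(im):
    m=cv2.inRange(cv2.cvtColor(im,cv2.COLOR_BGR2HSV),(105,150,60),(125,255,255))[195:235,335:370]
    return cv2.boundingRect(m), m.sum()//255
b0=blue(cv2.imread("pics/scene0.png")); b1=blue(np.ascontiguousarray(ctrl.get_image("scene")[:,:,::-1])); print(b0,b1)
s=ctrl.read_state(); print(s["clock"],s["force"])
if abs(b0[0][1]-b1[0][1])<=1: print(ctrl.finish_job())
```

```text
((8, 13, 19, 17), np.uint64(154)) ((8, 12, 14, 18), np.uint64(172))
25.875 [ 0.14033568 -0.39518033 -0.09278448]
the job is handed in; nothing more can be done
None
```

I've handed the job in at about 26 s: the orange-banded bulb is seated in the empty well, leaning about 0.03 rad by my camera estimate, the sleeve looks fully up again, and the arm is clear; no verdict came back.

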